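Fish a locked piston out of a clay extruder barrel

TASK

The clay extruder's piston is locked at the bottom of its barrel. Take the flat hook from its stand, catch the piston's loop with it and, pulling only lightly, turn the piston anticlockwise until you feel its lugs come free at the gaps in the lip; never load it with more than 15 newtons. Draw it out with the hook alone, lower it gently to stand upright on the round wooden bat while still on the hook, then unhook and hang the hook back upright in its stand; leave the other things alone.

Things in the scene. Friction and masses are not known exactly. Their poses are not given: they have to be found in the camera images.
- barrel: extruder barrel, upright aluminium tube fixed on a dark foot 112 mm across. Origin: centre of its underside on the table. Outside 79 mm, bore 68 mm; bore floor 10 mm, mouth 110 mm above the origin
- lip_height (a point): point on the bore's axis, 20 mm above the table, level with the underside of a lip inside the bore: 6 mm thick, narrowing the bore to 58 mm, with two gaps across from each other, each about 17 mm (30 degrees) wide. The lip is sprung: pulled up from below it yields about 1.5 N per mm, to a hard stop at 8 mm. Its gaps' direction follows from no measured pose and must be felt for
- piston: steel piston, 0.14 to 0.24 kg, loose, standing on the bore floor. Origin: centre of its underside, z up. Disc 52 mm across, 14 mm high. Two lugs at its bottom along +y and -y, 10 mm wide, 6 mm high, reaching 32.5 mm from the axis, lie under the lip (4 mm vertical play) until turned to the gaps: anticlockwise from above (+yaw) by 0.4 to 1.3 rad from the start, within about 0.1; the amount varies
- piston_loop (a point): middle of the top bar of the piston's loop, 42 mm above the piston's origin. The loop, of 5 mm round steel bar, stands upright on the disc in the piston's yz plane: legs at y = +-12 mm (19 mm clear between them), 25 mm clear from disc to top bar. A hook enters it along the piston's x axis, from either side
- hook: flat steel hook with wooden handle, 0.16 kg, 162 mm long, upright in the stand at the start. Origin: on the shank's centre line at the foot's underside; z up, toe to +x. Shank 5 (x) by 16 mm (y). Collar 36 mm across at z = 100 to 106 mm; above it the handle, 24 mm square with sides along x and y, to z = 162 mm: grip it from above at z = 134 mm
- hook_seat (a point): where the loop's bar rests on the hook's foot: (7.2, 0, 5) mm in the hook's frame. The foot is 5 mm thick, 16 mm wide and reaches to x = 16 mm; its last 4 mm are a toe 10 mm wide, turned up to z = 10 mm, so the bar lies between x = 2.5 and 12 mm. In the loop the hook turns about 0.3 rad before it carries the piston round
- stand: wooden fork stand, fixed. Origin: on the table below the hanging hook's shank. Two level prongs, tops at z = 115 mm, leave a slot 22 mm wide along the stand's x, from x = -23 mm (open end) to +31 mm. The hook's collar rests on the prongs, shank at the origin, toe to the stand's +x, foot 15 mm above the table. The hook lifts straight up out of the slot and goes straight down into it
- bat: round wooden bat (board) lying fixed on the table, 150 mm across, 12 mm thick. Origin: centre of its underside.
- small_jar: small glaze jar with a white lid, 52 mm across, 82 mm high, a bystander; origin at the centre of its underside
- clay: reddish lump of clay, 61 x 87 x 47 mm, a bystander; origin at the centre of its underside
- ink_jar: glaze jar with a dark band and white lid, 58 mm across, 86 mm high, a bystander; origin at the centre of its underside
There are look-alikes about, which are no part of the job. Of the things shaped like the bat, the wooden one is meant.

How it is judged (in metres and radians):
On the way, in this order (a step that is already met when the one before it is completed fails the run):
1. the piston hangs on the hook, wholly above the barrel's mouth (z of piston in the frame of barrel above 0.11 m and distance between hook_seat and piston_loop below 0.022 m), for 0.1 s.
2. the piston stands on the bat while the hook is still in its loop (lowered, not dropped) (horizontal distance between piston and bat below 0.055 m and z of piston in the frame of bat between 0.008 and 0.016 m and angle between piston's own z axis and vertical below 0.12 rad and distance between hook_seat and piston_loop below 0.022 m), for 0.1 s.
At the end, for the whole second after the job is handed in: The piston stands upright (within 0.12 rad) and still on the bat, its axis within 55 mm of the bat's centre; the hook hangs still and upright (within 0.12 rad) in the fork, collar on the prongs (height within 5 mm), within 12 mm of its place (horizontal distance between piston and bat below 0.055 m and z of piston in the frame of bat between 0.008 and 0.016 m and angle between each of piston, hook's own z axis and vertical below 0.12 rad and linear speed of each of piston, hook below 0.02 m/s and horizontal distance between hook and stand below 0.012 m and z of hook in the frame of stand between 0.01 and 0.02 m); the robot touches nothing.
It fails at once if the hook is forced: more than 15 N between hook and piston (contact force between hook and piston above 15 N).
It fails at once if the gripper touches the piston (contact force between any of the fingers, the arm and piston above 0.5 N).
It fails at once if the hook is rammed into the barrel (over 25 N) (contact force between hook and barrel above 25 N).
It fails at once if a bystander is moved (distance of any of small_jar, clay, ink_jar from where it was at the start of the episode above 0.015 m).
It also fails if it takes over 72 s, if anything falls off the work surface, if the arm or the gripper's body presses on something with over 40 N, if the wrist force passes 120 N, or if a joint passes its speed limit or range.

ROBOT

A 6-joint arm with a two-finger parallel gripper is mounted at the origin on the work surface; the furniture and walls round the work are solid. World frame = base frame: x ahead of the robot, y to its left, z up, the work surface at z = 0. Lengths are in m, angles in degrees, forces in N, time in s.
With the tool pointing down it reaches from about 0.3 to 0.75 m from the base axis. Payload 8.5 kg.
Tool frame: the origin (TCP) lies on the centre line of the jaws, within the pads' length; the fingertips stand 25 mm ahead of it and the grasp point (between the pads) lies 6 mm ahead of it; z points along the fingers, y is the line along which they close (so a half turn about z gives the same grasp; the last joint's range is limited). The gripper opens to 85 mm and grips with 20 to 120 N. Pads are 22 mm wide; open, the fingers measure 114 mm over their backs; the gripper's body (76 mm by 85 mm) begins 54 mm behind the grasp point. The pads swing forward as they close: fully open they stand 13 mm farther back than shut.
Start: joints at [-86.477, 21.807, 74.336, -0, 83.858, -12.336], TCP at [0.15, -0.529, 0.256] pointing down, gripper open.
Joint ranges: [-178.18, 178.18], [-50.72, 133.34], [12.68, 142.11], [-81.47, 261.47], [9.98, 163.14], [-165.26, 165.26]. Speed limits (degrees/s): [136.94, 136.94, 180, 180, 180, 180].

INTERFACE

Orientations are given as a 3x3 rotation matrix whose columns are the frame's x, y, z axes.
In Python, from rig import telemetry, optics, env gives the robot as it stands.
- The arm moves only by the tool send_rows, never from a script. Its argument "deltas" is a list that holds one entry, the list of rows, each a list of 7 numbers: the shift along the tool's x, y, z in m, then the turn, a rotation vector about the tool's x, y, z in rad, then the opening, from -1 (shut) to 1 (fully open), so that 0 is half open. In form: [[[x, y, z, ax, ay, az, grip], ...]]. A call has 1 to 12 rows; each row shifts and turns the commanded pose from where the row before left it, along the tool's axes as they then stand; what a row does not reach is not made up. A row lasts 1/8 s, in which the tool goes at most 62.5 mm and 10.7 degrees, less where a joint would pass 70% of its speed; a pose out of reach is approached as far as the arm can. A call is refused whole if a number of a shift passes 0.0625 or a number of a turn 0.188, either way. A call with a gripper value outside its range is refused whole. The fingers move at their own pace and stop on an object; "squeeze" is the grip in N (left out, the last holds). Time passes only in rows, so rows that do not move let the fingers close. It gives the time, the measured TCP pose, the force, the opening and the grip force at its end, in the units of the state.
- telemetry.observe(): the state, without advancing time (a new reading comes with each control period).
- optics.get_image(name): name is "scene" or "top" or "wrist"; returns a dict with "image" (400x640x3 uint8, red, green, blue), "range_z" (400x640 float32, m along the optical axis (not along the pixel's ray), 0 where there is no reading), "K" (3x3 intrinsics, pixels), "rvec" (rotation vector, rad) and "tvec" (3), from world to camera coordinates, as OpenCV has them; the wrist camera has in their place "hand_eye" (4x4, takes a point from camera to tool coordinates, whose origin is the TCP and whose axes are the flange's). Camera axes: x right, y down, z forward; pixel columns grow to the right and rows downward; lengths in m; the calibration is good to about 2 mm. A picture is of the moment at which its call begins: read the wrist's pose just before it.
- env.close_job(): hands the job in; it is judged then, once.
The state is a dict: "time_s": time; "q": joint angles; "qvel": joint speeds; "joint_efforts": joint torques, N m; "position": TCP position; "tool_rot": TCP orientation; "ft_force": force on the tool from outside, world axes, zero at the start; "wrist_torque": the same for the moment, N m; "grip_width": finger opening in m; "gripper_force": force on a finger pad.
Only numpy, scipy, OpenCV 4.12 (cv2) and the standard library are available. Lean on these libraries where they do the work, as an engineer would, in place of code of your own. Each camera call takes 0.05 s, during which the arm holds its last target. There are 200 camera calls.

## Working session

There is one attempt and no reset: what is moved stays moved. The work goes in short steps, Python scripts to look and compute and a tool call to move; the robot and the scene stay as the last step left them, time stands still between calls to the robot, and variables do not carry over. Pictures are saved under pics/ and viewed, at most 10 in all, crops included, and the job is handed in when it is done.

Besides the shell and the picture viewer there is one more tool, called after "Emit:" as a command line: name --argument value ..., lists and objects as JSON in quotes. send_rows: Moves the arm, as the interface text tells. Its arguments: {"type":"object","properties":{"deltas":{"type":"array"},"squeeze":{"type":"number"}},"required":["deltas"]}

```bash
mkdir -p pics; ls; python3 - <<'E'
from rig import telemetry, optics
import cv2,numpy as np,pickle
print(telemetry.observe())
d={}
for n in("scene","top"):
    r=optics.get_image(n); d[n]=r
    cv2.imwrite(f"pics/{n}0.png",r["image"][:,:,::-1])
    print(n,r["K"],r["rvec"],r["tvec"])
pickle.dump(d,open("d0.pkl","wb"))
E
```

```text
pics
{'time_s': 0.0, 'q': array([-8.64775174e+01,  2.18409910e+01,  7.43851693e+01,  4.55680846e-04,
        8.38579439e+01, -1.23356282e+01]), 'qvel': array([-0.01582762,  0.05747505,  0.00708836, -0.04494629, -0.01116116,
        0.01809027]), 'joint_efforts': array([-2.78880783e-03, -4.48460162e+01, -2.31281573e+01, -3.64371126e-04,
        4.74621382e-03, -2.92849018e-05]), 'position': array([ 0.15027553, -0.52880332,  0.2557093 ]), 'tool_rot': array([[ 9.61941593e-01,  2.73255129e-01, -8.22952205e-05],
       [ 2.73254953e-01, -9.61940530e-01,  1.46560761e-03],
       [ 3.21321688e-04, -1.43231649e-03, -9.99998923e-01]]), 'ft_force': array([0.70198836, 0.1174004 , 0.65057154]), 'wrist_torque': array([-0.02357599, -0.03617732,  0.02442582]), 'gripper_force': 0.0, 'grip_width': 0.08570398098821468}
scene [[390.69376503   0.         321.96889956]
 [  0.         390.69376503 199.52303974]
 [  0.           0.           1.        ]] [ 1.27568944 -2.29292834  0.93220644] [0.34449825 0.38991575 0.81423091]
top [[435.67226568   0.         322.8554075 ]
 [  0.         435.67226568 201.61396008]
 [  0.           0.           1.        ]] [ 2.18732208 -2.17492175  0.06978494] [0.02075137 0.58102049 1.22103296]
```

View pics/scene0.png

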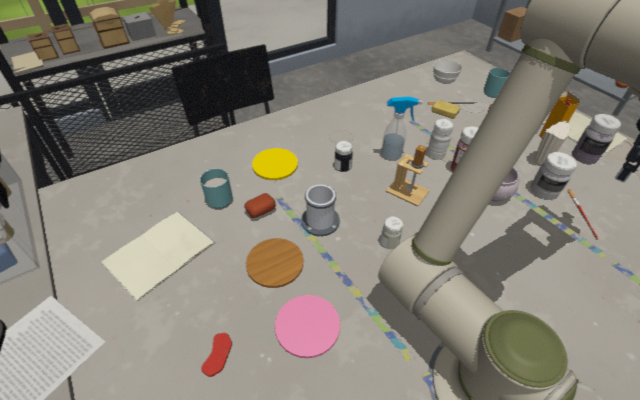

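View pics/top0.png

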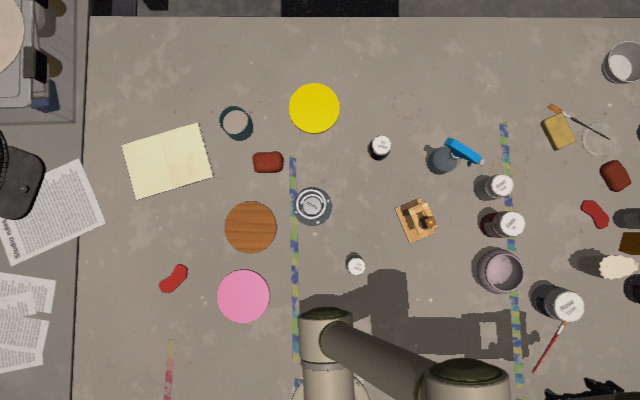

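The scene view shows the barrel at (320,210), the wooden bat at (275,262) and the stand with the hook at (410,180). In the top view these are at (312,206), (250,227) and (416,220). The jars are at (356,265) and (380,147), and the clay is at (267,162).

```bash
cat > h.py <<'E'
import cv2,numpy as np
def cam(r):
    R=cv2.Rodrigues(np.array(r["rvec"],float))[0]; return R,np.array(r["tvec"],float).ravel()
def cloud(r):
    R,t=cam(r);z=r["range_z"];K=r["K"];v,u=np.mgrid[:z.shape[0],:z.shape[1]]
    P=np.dstack([(u-K[0,2])/K[0,0]*z,(v-K[1,2])/K[1,1]*z,z]); P=(P-t)@R; P[z<=0]=np.nan; return P
def plane(r,u,v,h):
    R,t=cam(r);K=r["K"];d=R.T@np.array([(u-K[0,2])/K[0,0],(v-K[1,2])/K[1,1],1]);c=-R.T@t
    return c+d*(h-c[2])/d[2]
E
python3 - <<'E'
from h import *
import pickle
d=pickle.load(open("d0.pkl","rb"));r=d["top"];P=cloud(r);im=r["image"]
hsv=cv2.cvtColor(im,cv2.COLOR_RGB2HSV)
print("cam", -cam(r)[0].T@cam(r)[1])
def rep(n,m):
    m=m&np.isfinite(P[...,2]); p=P[m]; c,rad=cv2.minEnclosingCircle(p[:,:2].astype(np.float32)); 
    print(n,m.sum(),"circ",np.round(c,4),round(rad,4),"mean",p.mean(0).round(4),"z",np.percentile(p[:,2],[2,50,98]).round(4))
def box(u0,u1,v0,v1):
    b=np.zeros(P.shape[:2],bool);b[v0:v1,u0:u1]=1;return b
Z=P[...,2]
rep("bat",box(218,282,195,257)&(Z>.006)&(Z<.02))
rep("barreltop",box(285,340,180,230)&(Z>.1)&(Z<.12))
rep("foot",box(285,340,180,230)&(Z>.004))
rep("inside",box(302,324,196,216)&(Z<.1))
rep("stand prong",box(390,445,195,245)&(Z>.108)&(Z<.118))
rep("handle",box(390,450,195,245)&(Z>.165))
rep("jar1",box(340,370,250,280)&(Z>.07));rep("ink",box(365,395,130,165)&(Z>.07));rep("clay",box(250,290,148,176)&(Z>.02))
a=cv2.resize(im[180:232,285:340],None,fx=7,fy=7,interpolation=cv2.INTER_CUBIC)
b=cv2.resize(im[192:247,390:445],None,fx=7,fy=7,interpolation=cv2.INTER_CUBIC)
o=np.zeros((390,780,3),np.uint8);o[:364,:385]=a;o[:385,390:775]=b
cv2.imwrite("pics/crop.png",o[:,:,::-1])
E
```

```text
cam [0.49190322 0.01415329 1.25966973]
bat 2170 circ [0.5111 0.2348] 0.1105 mean [0.5087 0.2336 0.013 ] z [0.0071 0.013  0.0181]
barreltop 297 circ [0.5693 0.0565] 0.0429 mean [0.5701 0.056  0.1095] z [0.1032 0.1096 0.1144]
foot 1369 circ [0.5693 0.0552] 0.1024 mean [0.5676 0.0557 0.0389] z [0.0043 0.0221 0.1131]
inside 400 circ [0.5673 0.0528] 0.0382 mean [0.5703 0.0554 0.0247] z [0.0078 0.0247 0.0574]
stand prong 290 circ [ 0.5339 -0.2364] 0.0445 mean [ 0.541  -0.23    0.1151] z [0.1102 0.1154 0.1178]
handle 105 circ [ 0.5216 -0.242 ] 0.0151 mean [ 0.5213 -0.241   0.177 ] z [0.1661 0.1775 0.1814]
jar1 265 circ [ 0.4041 -0.0655] 0.0245 mean [ 0.4046 -0.0651  0.0831] z [0.0768 0.0833 0.0887]
ink 326 circ [ 0.7327 -0.1333] 0.0274 mean [ 0.7316 -0.1326  0.0866] z [0.0747 0.0869 0.0924]
clay 589 circ [0.6936 0.1837] 0.0444 mean [0.6918 0.182  0.042 ] z [0.0271 0.0431 0.0498]
```

View pics/crop.png

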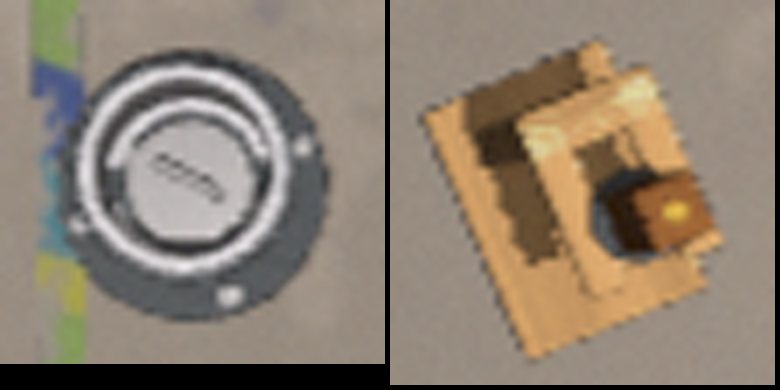

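The left crop shows the barrel with the loop as a slanted bar, roughly (150,160)-(220,198). The right crop shows the stand with its closed crossbar up-left, the collar, and the handle top at (680,210). I'll refine these with the wrist camera, so I move above the hook first.

```bash
cat >> h.py <<'E'
def plan(x,y,z,yaw):
    from rig import telemetry
    s=telemetry.observe();R=np.array(s["tool_rot"]);p=np.array(s["position"])
    c,n=np.cos(np.radians(yaw)),np.sin(np.radians(yaw))
    T=np.array([[c,n,0],[n,-c,0],[0,0,-1.]])
    print("t",round(s["time_s"],2),"pos",p.round(4),"yaw",np.degrees(np.arctan2(R[1,0],R[0,0])).round(2),"q6",s["q"][5].round(1),"F",np.round(s["ft_force"],2))
    print("shift tool",(R.T@(np.array([x,y,z])-p)).round(4),"turn",cv2.Rodrigues(R.T@T)[0].ravel().round(4))
E
python3 - <<'E'
from h import *
from rig import optics
plan(.50,-.241,.31,23.6)
print(optics.get_image("wrist")["hand_eye"].round(4))
import pickle;r=pickle.load(open("d0.pkl","rb"))["top"];P=cloud(r);Z=P[...,2]
for (u0,u1,v0,v1) in((425,500,130,180),(470,530,170,300)):
    q=P[v0:v1,u0:u1].reshape(-1,3);q=q[q[:,2]>.06];print(np.nanmin(q,0),np.nanmax(q,0))
E
```

```text
t 0.1 pos [ 0.1503 -0.5288  0.2558] yaw 15.86 q6 -12.3 F [-0.36  1.17  0.68]
shift tool [ 0.4151 -0.1814 -0.0539] turn [-0.0013 -0.0004 -0.1351]
[[ 4.000e-04 -9.521e-01 -3.058e-01  7.870e-02]
 [ 1.000e+00  4.000e-04  0.000e+00  3.000e-04]
 [ 1.000e-04 -3.058e-01  9.521e-01 -1.176e-01]
 [ 0.000e+00  0.000e+00  0.000e+00  1.000e+00]]
[ 0.63477288 -0.43770134  0.0601113 ] [ 0.72866203 -0.27341073  0.22572712]
[ 0.3325353  -0.51335879  0.06004109] [ 0.65137035 -0.40183182  0.15825234]
```

Emit:
send_rows --deltas '[[[0.03,-0.013,-0.025,0,0,0,1],[0.04,-0.018,-0.029,0,0,0,1],[0.043,-0.019,0,0,0,0,1],[0.043,-0.019,0,0,0,0,1],[0.043,-0.019,0,0,0,0,1],[0.043,-0.019,0,0,0,0,1],[0.043,-0.019,0,0,0,0,1],[0.043,-0.019,0,0,0,0,1],[0.043,-0.018,0,0,0,0,1],[0.044,-0.0184,0,0,0,0,1],[0,0,0,-0.0013,-0.0004,-0.135,1],[0,0,0,0,0,0,1]]]'

```text
time_s: 1.65
position: [0.5001, -0.2408, 0.3099]
tool_rot: [[0.917, 0.4, -0.001], [0.4, -0.917, -0.001], [-0.001, 0.001, -1.0]]
ft_force: [-0.2, -0.2, 0.7]
grip_width: 0.0852
gripper_force: 0.0
```

```bash
cat >> h.py <<'E'
def wrist():
    """wrist image with rvec/tvec filled in as for a fixed camera"""
    from rig import telemetry,optics
    s=telemetry.observe();r=optics.get_image("wrist")
    T=np.eye(4);T[:3,:3]=s["tool_rot"];T[:3,3]=s["position"]
    W=np.linalg.inv(T@np.array(r["hand_eye"])); r["rvec"]=cv2.Rodrigues(W[:3,:3])[0];r["tvec"]=W[:3,3];return r
E
python3 - <<'E'
from h import *
import pickle
plan(.52,-.241,.31,23.6)
r=wrist();pickle.dump(r,open("w1.pkl","wb"));cv2.imwrite("pics/w1.png",r["image"][:,:,::-1])
P=cloud(r);Z=P[...,2]
for n,a,b in(("handle",.17,.185),("prong",.111,.1185),("base",.004,.03)):
    m=((Z>a)&(Z<b)).astype(np.uint8);k,l,st,_=cv2.connectedComponentsWithStats(m)
    j=1+np.argmax(st[1:,4]);q=P[l==j];print(n,st[j],cv2.minAreaRect(q[:,:2].astype(np.float32)*1000),q.mean(0).round(4))
E
```

```text
t 1.65 pos [ 0.5001 -0.2408  0.3099] yaw 23.58 q6 28.5 F [-0.24 -0.18  0.7 ]
shift tool [ 0.0182  0.0082 -0.0001] turn [ 0.0006  0.001  -0.0003]
handle [318 161  27  28 710] ((522.9365234375, -243.0526580810547), (24.662445068359375, 23.283849716186523), 23.57636260986328) [ 0.524  -0.2423  0.1765]
prong [ 304  114   52   69 2165] ((536.0560913085938, -237.31317138671875), (73.0607681274414, 53.85457229614258), 22.93541145324707) [ 0.5441 -0.233   0.1148]
base [  93    0   79   68 2206] ((553.4283447265625, 32.7802734375), (55.0525016784668, 110.80945587158203), 54.87190628051758) [0.5583 0.0247 0.0124]
```

View pics/w1.png

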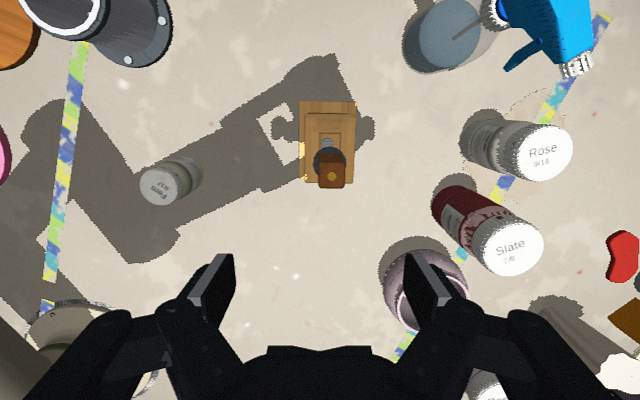

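The handle top is at pixel (331,175) and the stand is below it, with the closed end up-image (+tool x). The hook axis comes to about (0.5235, -0.2425) with yaw 23.6°, which agrees with both the top view and the prong rectangle.

```bash
python3 - <<'E'
from h import *
plan(.5235,-.2425,.155,23.5)
import pickle
r=pickle.load(open("w1.pkl","rb"));Z=cloud(r)[...,2]
m=((Z>.17)&(Z<.185)).astype(np.uint8)[150:200,300:360]
c=np.argwhere(m).mean(0);print(c,plane(r,300+c[1],150+c[0],.177))
E
```

```text
t 1.7 pos [ 0.4998 -0.2411  0.3101] yaw 23.45 q6 28.6 F [-0.57 -0.   -0.23]
shift tool [0.0213 0.0105 0.1551] turn [ 0.0008  0.0008 -0.0009]
[24.22816901 30.94084507] [ 0.52411694 -0.2422553   0.177     ]
```

Emit:
send_rows --deltas '[[[0.0215,0.0105,0.02,0,0,0,1],[0,0,0.05,0,0,0,1],[0,0,0.05,0,0,0,1],[0,0,0.025,0,0,0,1],[0,0,0.01,0,0,0,1],[0,0,0,0,0,0,-0.1],[0,0,0,0,0,0,-0.6],[0,0,0,0,0,0,-1],[0,0,0,0,0,0,-1],[0,0,0,0,0,0,-1]]]' --squeeze 60

```text
time_s: 2.95
position: [0.5241, -0.2425, 0.1563]
tool_rot: [[0.916, 0.4, 0.001], [0.4, -0.916, -0.002], [0.0, 0.003, -1.0]]
ft_force: [-1.9, 0.2, 5.1]
grip_width: 0.0233
gripper_force: 59.0
```

Emit:
send_rows --deltas '[[[0,0,-0.015,0,0,0,-1],[0,0,-0.04,0,0,0,-1],[0,0,-0.05,0,0,0,-1],[0,0,-0.025,0,0,0,-1]]]'

```text
time_s: 3.45
position: [0.524, -0.2423, 0.2889]
tool_rot: [[0.916, 0.4, 0.003], [0.4, -0.916, -0.004], [0.002, 0.005, -1.0]]
ft_force: [-0.3, -1.1, -1.8]
grip_width: 0.0229
gripper_force: 59.1
```

Emit:
send_rows --deltas '[[[0.01,-0.022,0,0,0,0,-1],[0.018,-0.043,0,0,0,0,-1],[0.018,-0.043,0,0,0,0,-1],[0.018,-0.043,0,0,0,0,-1],[0.018,-0.043,0,0,0,0,-1],[0.018,-0.043,0,0,0,0,-1],[0.018,-0.041,0,0,0,0.1,-1],[0,0,0,0,0,0.18,-1],[0,0,0,0,0,0.18,-1],[0,0,0,0,0,0.18,-1],[0,0,0,0,0,0.18,-1],[0,0,0,0,0,0.087,-1]]]'

```text
time_s: 4.95
position: [0.5196, 0.0609, 0.2839]
tool_rot: [[0.878, -0.478, -0.002], [-0.478, -0.878, -0.001], [-0.002, 0.002, -1.0]]
ft_force: [-0.0, -0.5, -1.7]
grip_width: 0.0236
gripper_force: 59.3
```

```bash
python3 - <<'E'
from h import *
import pickle
plan(.522,.082,.286,-28.5)
r=wrist();pickle.dump(r,open("w2.pkl","wb"));cv2.imwrite("pics/w2.png",r["image"][:,:,::-1])
print(r["K"])
E
```

```text
t 4.95 pos [0.5196 0.0609 0.2839] yaw -28.56 q6 112.3 F [-0.03 -0.54 -1.73]
shift tool [-0.008  -0.0197 -0.0021] turn [ 0.0018  0.0017 -0.001 ]
[[291.27785567   0.         318.92332672]
 [  0.         291.27785567 199.61415394]
 [  0.           0.           1.        ]]
```

View pics/w2.png

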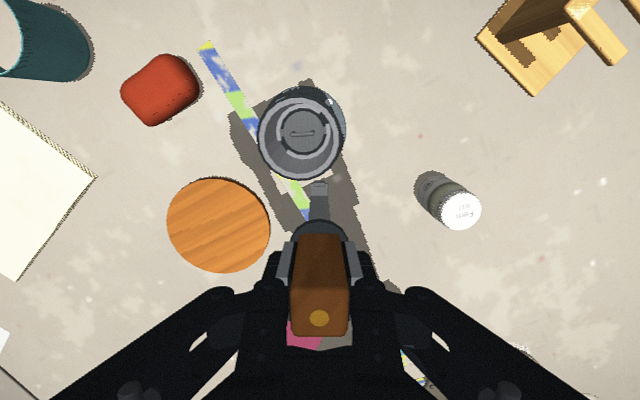

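The view shows the barrel mouth around (302,130) with the loop bar about level near (300,133), the hook's toe at (320,185) and the bat at (218,225). I enlarge it to measure the loop.

```bash
python3 - <<'E'
from h import *
import pickle
r=pickle.load(open("w2.pkl","rb"));P=cloud(r);Z=P[...,2]
c=cv2.resize(r["image"][100:205,275:345],None,fx=8,fy=8,interpolation=cv2.INTER_CUBIC)[:600]
c=cv2.resize(r["image"][102:172,262:342],None,fx=8,fy=8,interpolation=cv2.INTER_CUBIC)
cv2.imwrite("pics/w2c.png",c[:,:,::-1])
u0=262;v0=102
S=Z[110:160,275:330]
m=np.zeros(Z.shape,bool);m[112:158,278:328]=1
b=m&(Z>.042)&(Z<.062);q=P[b];print("bar",b.sum(),np.argwhere(b).mean(0),q.mean(0).round(4),cv2.minAreaRect((q[:,:2]*1000).astype(np.float32)))
b=m&(Z>.018)&(Z<.03)&(np.hypot(P[...,0]-.57,P[...,1]-.056)<.03);q=P[b];print("disc",q.mean(0),cv2.minEnclosingCircle((q[:,:2]*1000).astype(np.float32)))
b=(Z>.105)&(Z<.114)&(np.hypot(P[...,0]-.57,P[...,1]-.056)<.06);q=P[b][:,:2]
A=np.c_[2*q,np.ones(len(q))];x=np.linalg.lstsq(A,(q**2).sum(1),rcond=None)[0];print("mouth",x[:2],np.sqrt(x[2]+x[0]**2+x[1]**2))
b=(Z>.005)&(Z<.02)&(np.hypot(P[...,0]-.51,P[...,1]-.235)<.1)
print("bat",P[b].mean(0),cv2.minEnclosingCircle((P[b][:,:2]*1000).astype(np.float32)))
# hook foot
b=np.zeros(Z.shape,bool);b[175:225,300:340]=1;b&=(Z>.125)&(Z<.2)
print("hook pts",b.sum(),P[b].mean(0));R,t=cam(r)
for v in range(178,215,4):
    u=np.flatnonzero(b[v]); 
    if len(u): print(v,u.min(),u.max(),P[v,u].mean(0).round(4))
E
```

```text
bar 182 [140.20879121 299.50549451] [0.5654 0.0617 0.0524] ((564.478271484375, 66.69049072265625), (68.13113403320312, 43.07781219482422), 31.081907272338867)
disc [0.56970077 0.05595536 0.02403442] ((569.881103515625, 56.11149215698242), 29.90969467163086)
mouth [0.57108764 0.05568488] 0.03823326737653461
bat [0.51357269 0.23053832 0.0118995 ] ((510.4988098144531, 233.51095581054688), 75.45584106445312)
hook pts 654 [0.52326797 0.05926586 0.16543391]
182 313 323 [0.5328 0.0544 0.1517]
186 310 327 [0.529  0.056  0.1501]
190 310 327 [0.5251 0.0581 0.1476]
194 310 326 [0.522  0.0602 0.1479]
198 310 327 [0.5208 0.0604 0.1561]
202 309 327 [0.5209 0.0608 0.1671]
206 309 327 [0.521  0.0607 0.1778]
210 309 328 [0.5207 0.0604 0.187 ]
214 308 328 [0.5209 0.0608 0.1957]
```

View pics/w2c.png

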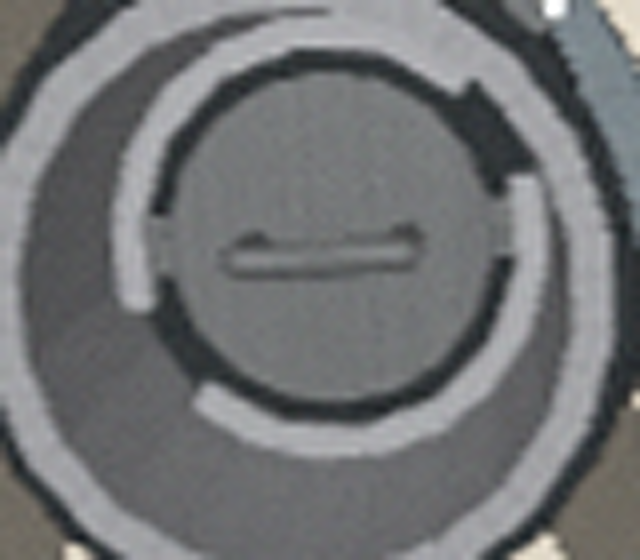

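The loop bar runs in the crop from (225,262) to (415,250). The lugs sit about 3° anticlockwise of image-horizontal, and the two lip gaps are centred about 33° up (crop (505,125) and (160,350)). That suggests a turn of about 0.53 rad, which I'll confirm by feel.

```bash
python3 - <<'E'
from h import *
import pickle
r=pickle.load(open("w2.pkl","rb"))
f=lambda x,y,h:plane(r,262+(x+.5)/8-.5,102+(y+.5)/8-.5,h)
a=f(222,263,.053);b=f(422,250,.053);m=(a+b)/2
d=a-b;yaw=np.degrees(np.arctan2(d[1],d[0]));print("ends",a,b,"mid",m,"len",np.linalg.norm(d),"yaw y",yaw,"toe yaw",yaw-90)
for n,p,h in(("g1a",(465,85),.026),("g1b",(530,178),.026),("g2a",(130,310),.026),("g2b",(198,388),.026),("lugR",(500,228),.016),("lugL",(160,245),.016)):
    p=f(*p,h)-[.5711,.0557,0];print(n,np.hypot(p[0],p[1]).round(4),np.degrees(np.arctan2(p[1],p[0])).round(1))
ty=yaw-90;D=np.array([np.cos(np.radians(ty)),np.sin(np.radians(ty))])
t=m[:2]-D*.024+D*.001; print("hook entry TCP",t); plan(t[0],t[1],.2839,ty)
E
```

```text
ends [0.57704924 0.06875199 0.053     ] [0.56468109 0.04211078 0.053     ] mid [0.57086517 0.05543138 0.053     ] len 0.029372187773716765 yaw y 65.09697625988977 toe yaw -24.90302374011023
g1a 0.0317 -70.9
g1b 0.0329 -101.8
g2a 0.0336 80.3
g2b 0.0316 108.7
lugR 0.0271 -116.2
lugL 0.0279 64.7
hook entry TCP [0.55000366 0.06511631]
t 5.0 pos [0.5196 0.0609 0.284 ] yaw -28.69 q6 112.4 F [ 0.99  0.4  -3.01]
shift tool [ 0.0246 -0.0183 -0.    ] turn [ 0.0018  0.0017 -0.0662]
```

Emit:
send_rows --deltas '[[[0.0125,-0.009,0,0,0,0,-1],[0.0121,-0.0093,0,0,0,0,-1],[0,0,0,0.0018,0.0017,-0.066,-1],[0,0,0.01,0,0,0,-1],[0,0,0,0,0,0,-1],[0,0,0,0,0,0,-1]]]'

```text
time_s: 5.75
position: [0.5508, 0.0644, 0.2748]
tool_rot: [[0.909, -0.416, 0.002], [-0.416, -0.909, -0.0], [0.002, -0.0, -1.0]]
ft_force: [0.6, 0.6, -0.1]
grip_width: 0.0236
gripper_force: 59.4
```

```bash
python3 - <<'E'
from h import *
import pickle
plan(.55,.0651,.1733,-24.9)
r=wrist();pickle.dump(r,open("w3.pkl","wb"));cv2.imwrite("pics/w3c.png",cv2.resize(r["image"][110:230,230:400],None,fx=4.5,fy=4.5,interpolation=cv2.INTER_CUBIC)[:,:,::-1])
E
```

```text
t 5.75 pos [0.5508 0.0644 0.2748] yaw -24.61 q6 109.0 F [ 0.59  0.59 -0.1 ]
shift tool [-0.0013 -0.0003  0.1015] turn [-0.0004 -0.0019  0.0051]
```

View pics/w3c.png

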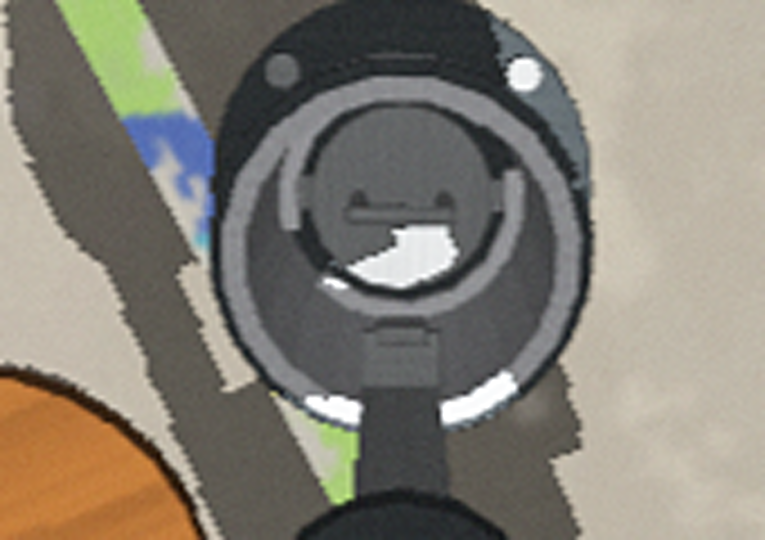

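The hook (centre column about 401) lines up with the loop bar (345–458, centre 402) and points square at it. I lower it beside the loop.

Emit:
send_rows --deltas '[[[-0.001,0,0.02,0,0,0,-1],[0,0,0.03,0,0,0,-1],[0,0,0.025,0,0,0,-1],[0,0,0.015,0,0,0,-1],[0,0,0.0115,0,0,0,-1],[0,0,0,0,0,0,-1]]]'

```text
time_s: 6.55
position: [0.5504, 0.0645, 0.1731]
tool_rot: [[0.909, -0.416, 0.002], [-0.416, -0.909, -0.0], [0.002, -0.0, -1.0]]
ft_force: [0.2, 0.1, -0.8]
grip_width: 0.0231
gripper_force: 59.5
```

Emit:
send_rows --deltas '[[[0.004,0,0,0,0,0,-1],[0.004,0,0,0,0,0,-1],[0.004,0,0,0,0,0,-1],[0.004,0,0,0,0,0,-1],[0,0,0,0,0,0,-1]]]'

```text
time_s: 7.18
position: [0.5652, 0.0577, 0.1734]
tool_rot: [[0.909, -0.416, 0.003], [-0.416, -0.909, -0.001], [0.003, -0.001, -1.0]]
ft_force: [-0.2, -1.2, -0.9]
grip_width: 0.0236
gripper_force: 59.5
```

```bash
python3 - <<'E'
from h import *
import pickle
plan(.565,.0582,.1733,-24.7)
r=wrist();pickle.dump(r,open("w4.pkl","wb"));cv2.imwrite("pics/w4c.png",cv2.resize(r["image"][100:240,230:400],None,fx=4.2,fy=4.2,interpolation=cv2.INTER_CUBIC)[:,:,::-1])
E
```

```text
t 7.17 pos [0.5652 0.0577 0.1734] yaw -24.6 q6 108.5 F [-0.21 -1.23 -0.87]
shift tool [-0.0004 -0.0003  0.0001] turn [-0.0006 -0.0025  0.0017]
```

View pics/w4c.png

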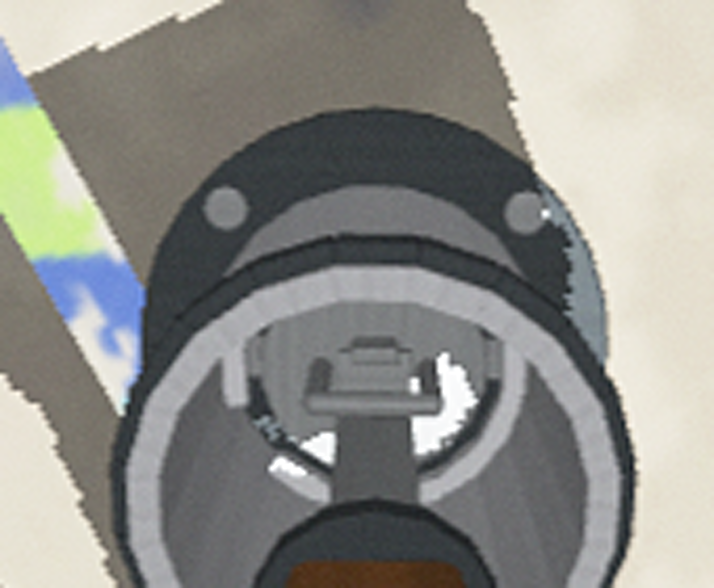

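The toe shows beyond the bar at crop (375,350), so the hook is inside the loop. I take a force baseline and lift to contact.

```bash
cat >> h.py <<'E'
def force(n=5):
    from rig import telemetry,optics
    a=[];T=[]
    for _ in range(n):
        optics.get_image("wrist");s=telemetry.observe();a.append(s["ft_force"]);T.append(s["wrist_torque"])
    a=np.array(a);print("t",round(s["time_s"],2),"F",a.mean(0).round(2),"sdz",a[:,2].std().round(2),"T",np.mean(T,0).round(3),"pos",s["position"].round(4))
E
python3 -c "from h import *;force()"
```

```text
t 7.47 F [-0.26  0.01 -1.76] sdz 0.55 T [ 0.02  -0.005 -0.013] pos [0.5648 0.058  0.1735]
```

Emit:
send_rows --deltas '[[[0,0,-0.006,0,0,0,-1],[0,0,-0.005,0,0,0,-1],[0,0,-0.003,0,0,0,-1],[0,0,0,0,0,0,-1]]]'

```text
time_s: 7.98
position: [0.5649, 0.0579, 0.1876]
tool_rot: [[0.909, -0.416, 0.003], [-0.416, -0.909, -0.001], [0.003, -0.001, -1.0]]
ft_force: [0.3, -0.4, -2.4]
grip_width: 0.023
gripper_force: 59.3
```

```bash
python3 -c "from h import *;force()"
```

```text
t 8.22 F [-0.14  0.37 -3.46] sdz 0.34 T [-0.006  0.021  0.01 ] pos [0.5648 0.0579 0.1872]
```

Emit:
send_rows --deltas '[[[0,0,-0.0025,0,0,0,-1],[0,0,-0.002,0,0,0,-1],[0,0,0,0,0,0,-1]]]'

```text
time_s: 8.6
position: [0.5647, 0.058, 0.1915]
tool_rot: [[0.909, -0.416, 0.001], [-0.416, -0.909, -0.0], [0.001, -0.0, -1.0]]
ft_force: [1.7, 0.4, -8.8]
grip_width: 0.0232
gripper_force: 59.1
```

```bash
python3 -c "from h import *;force()"
```

```text
t 8.85 F [-0.22 -0.04 -8.48] sdz 0.42 T [ 0.125 -0.016 -0.003] pos [0.5648 0.058  0.1917]
```

Emit:
send_rows --deltas '[[[0,0,0.0013,0,0,0,-1],[0,0.0004,0,0,0,-0.06,-1],[0,0.0004,0,0,0,-0.06,-1],[0,0.0004,0,0,0,-0.06,-1],[0,0.0004,0,0,0,-0.06,-1],[0,0.0004,0,0,0,-0.06,-1],[0,0,0,0,0,0,-1]]]'

```text
time_s: 9.72
position: [0.5643, 0.0561, 0.1907]
tool_rot: [[0.992, -0.129, 0.002], [-0.129, -0.992, -0.0], [0.002, -0.0, -1.0]]
ft_force: [0.6, 1.0, -7.1]
grip_width: 0.0235
gripper_force: 59.1
```

```bash
python3 -c "from h import *;force()"
```

```text
t 9.97 F [ 0.12  1.31 -7.73] sdz 0.19 T [ 0.293  0.029 -0.028] pos [0.5643 0.0561 0.1907]
```

Emit:
send_rows --deltas '[[[0,0.0004,0.0004,0,0,-0.06,-1],[0,0.0004,0,0,0,-0.06,-1],[0,0.0004,0,0,0,-0.06,-1],[0,0,0,0,0,0,-1]]]'

```text
time_s: 10.48
position: [0.5642, 0.0547, 0.1903]
tool_rot: [[0.999, 0.05, 0.002], [0.05, -0.999, -0.001], [0.002, 0.001, -1.0]]
ft_force: [0.4, 1.2, -6.3]
grip_width: 0.0232
gripper_force: 59.2
```

```bash
python3 - <<'E'
from h import *
force()
r=wrist();cv2.imwrite("pics/w5c.png",cv2.resize(r["image"][100:240,230:400],None,fx=4.2,fy=4.2,interpolation=cv2.INTER_CUBIC)[:,:,::-1])
E
```

```text
t 10.72 F [-0.29 -0.26 -6.67] sdz 0.35 T [ 0.063  0.076 -0.036] pos [0.5642 0.0548 0.1903]
```

View pics/w5c.png

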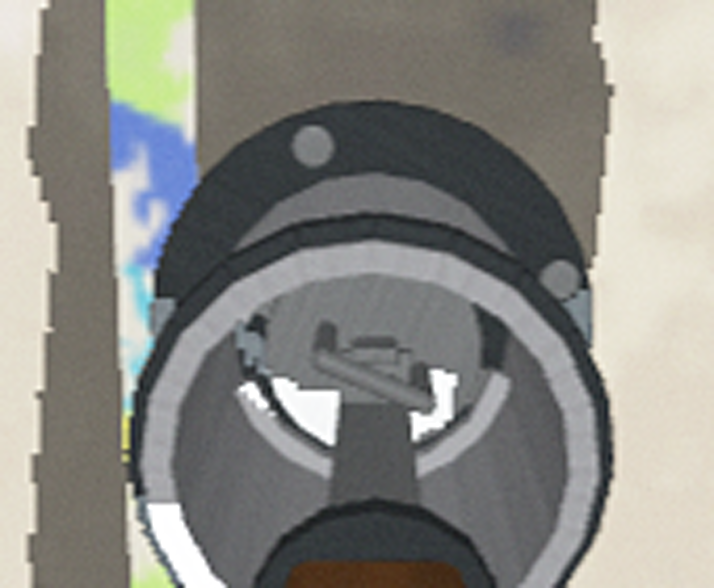

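The bar now lies slanted against the hook (crop (320,350) to (430,400)), so the play is nearly used up and the piston has barely turned. I keep turning.

Emit:
send_rows --deltas '[[[0,0.0004,0,0,0,-0.06,-1],[0,0.0004,0,0,0,-0.06,-1],[0,0.0004,0,0,0,-0.06,-1],[0,0,0,0,0,0,-1]]]'

```text
time_s: 11.28
position: [0.5644, 0.0536, 0.1903]
tool_rot: [[0.974, 0.228, 0.003], [0.228, -0.974, -0.001], [0.002, 0.001, -1.0]]
ft_force: [-0.2, 0.9, -7.4]
grip_width: 0.0235
gripper_force: 59.3
```

```bash
python3 -c "from h import *;force()"
```

```text
t 11.53 F [ 0.11 -0.11 -6.5 ] sdz 0.64 T [-0.011  0.076 -0.033] pos [0.5644 0.0536 0.1903]
```

Emit:
send_rows --deltas '[[[0,0.0004,0,0,0,-0.06,-1],[0,0.0003,0,0,0,-0.05,-1],[0,0,0,0,0,0,-1]]]'

```text
time_s: 11.9
position: [0.5645, 0.053, 0.1903]
tool_rot: [[0.943, 0.333, 0.002], [0.333, -0.943, -0.0], [0.002, 0.001, -1.0]]
ft_force: [-0.1, 0.6, -6.4]
grip_width: 0.0232
gripper_force: 59.3
```

```bash
python3 -c "from h import *;force()"
```

```text
t 12.15 F [-0.08  0.33 -7.  ] sdz 0.55 T [-0.024  0.053 -0.039] pos [0.5645 0.053  0.1903]
```

Emit:
send_rows --deltas '[[[0,0.0003,0,0,0,-0.04,-1],[0,0.0002,0,0,0,-0.03,-1],[0,0,0,0,0,0,-1]]]'

```text
time_s: 12.52
position: [0.5649, 0.0524, 0.1906]
tool_rot: [[0.917, 0.399, 0.003], [0.399, -0.917, -0.001], [0.003, 0.002, -1.0]]
ft_force: [-1.0, -0.7, -4.8]
grip_width: 0.0233
gripper_force: 59.6
```

```bash
python3 -c "from h import *;force(4)"
```

```text
t 12.72 F [-0.31 -0.08 -4.54] sdz 0.71 T [-0.124  0.092 -0.025] pos [0.5648 0.0524 0.1904]
```

Emit:
send_rows --deltas '[[[0,0.0003,0,0,0,-0.04,-1],[0,0.0002,0,0,0,-0.03,-1],[0,0,0,0,0,0,-1]]]'

```text
time_s: 13.1
position: [0.5651, 0.052, 0.1905]
tool_rot: [[0.887, 0.462, 0.003], [0.462, -0.887, -0.001], [0.002, 0.002, -1.0]]
ft_force: [1.3, 0.2, -2.7]
grip_width: 0.0232
gripper_force: 59.6
```

```bash
python3 -c "from h import *;force(4)"
```

```text
t 13.3 F [ 0.25 -0.15 -3.03] sdz 0.29 T [-0.006  0.001  0.002] pos [0.5649 0.052  0.1903]
```

The force has dropped to the piston's weight alone, so the lugs are free and this matches the visual estimate. I lift gently and check.

Emit:
send_rows --deltas '[[[0,0,-0.002,0,0,0,-1],[0,0,-0.002,0,0,0,-1],[0,0,0,0,0,0,-1]]]'

```text
time_s: 13.68
position: [0.565, 0.052, 0.1945]
tool_rot: [[0.887, 0.462, 0.003], [0.462, -0.887, -0.001], [0.002, 0.002, -1.0]]
ft_force: [0.7, 0.2, -2.4]
grip_width: 0.0233
gripper_force: 59.6
```

```bash
python3 -c "from h import *;force(4)"
```

```text
t 13.88 F [ 0.32 -0.48 -2.77] sdz 0.44 T [0.005 0.033 0.01 ] pos [0.5649 0.052  0.1942]
```

Emit:
send_rows --deltas '[[[0,0,-0.003,0,0,0,-1],[0,0,-0.004,0,0,0,-1],[0,0,-0.004,0,0,0,-1],[0,0,-0.005,0,0,0,-1],[0,0,0,0,0,0,-1]]]'

```text
time_s: 14.5
position: [0.565, 0.052, 0.2108]
tool_rot: [[0.887, 0.462, 0.003], [0.462, -0.887, -0.001], [0.003, 0.002, -1.0]]
ft_force: [-1.2, -0.2, -3.8]
grip_width: 0.0234
gripper_force: 59.6
```

```bash
python3 -c "from h import *;force(4)"
```

```text
t 14.7 F [ 0.08 -0.19 -2.6 ] sdz 0.47 T [-0.027  0.022  0.003] pos [0.5648 0.052  0.2101]
```

Emit:
send_rows --deltas '[[[0,0,-0.005,0,0,0,-1],[0,0,-0.01,0,0,0,-1],[0,0,-0.012,0,0,0,-1],[0,0,-0.012,0,0,0,-1],[0,0,-0.012,0,0,0,-1],[0,0,-0.012,0,0,0,-1],[0,0,-0.012,0,0,0,-1],[0,0,-0.012,0,0,0,-1],[0,0,-0.01,0,0,0,-1],[0,0,-0.008,0,0,0,-1],[0,0,-0.005,0,0,0,-1],[0,0,0,0,0,0,-1]]]'

```text
time_s: 16.2
position: [0.5646, 0.0521, 0.3204]
tool_rot: [[0.887, 0.463, 0.003], [0.463, -0.887, -0.001], [0.002, 0.002, -1.0]]
ft_force: [-0.1, 0.1, -3.4]
grip_width: 0.0231
gripper_force: 59.6
```

```bash
python3 - <<'E'
from h import *
force(4)
from rig import optics
r=wrist();a=cv2.resize(r["image"][90:240,220:420],None,fx=2,fy=2);r=optics.get_image("scene")
b=cv2.resize(r["image"][110:260,250:450],None,fx=2,fy=2)
cv2.imwrite("pics/w6.png",np.vstack([a,b])[:,:,::-1])
plan(.5105,.2335,.316,27.5)
E
```

```text
t 16.4 F [-0.09 -0.32 -3.1 ] sdz 0.54 T [-0.046  0.029 -0.008] pos [0.5645 0.0521 0.3199]
t 16.5 pos [0.5645 0.0521 0.32  ] yaw 27.55 q6 55.8 F [-0.31  0.11 -3.31]
shift tool [ 0.036  -0.1858  0.0038] turn [ 0.0012 -0.0014  0.0008]
```

View pics/w6.png

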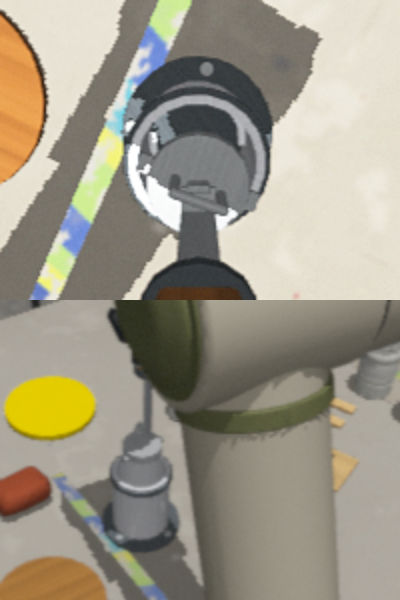

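The piston hangs level on the hook, clear above the mouth. Both views show its bar across the hook foot. I carry it slowly to the bat.

Emit:
send_rows --deltas '[[[0.001,-0.006,0,0,0,0,-1],[0.002,-0.012,0,0,0,0,-1],[0.003,-0.018,0,0,0,0,-1],[0.003,-0.02,0,0,0,0,-1],[0.003,-0.02,0,0,0,0,-1],[0.003,-0.02,0,0,0,0,-1],[0.003,-0.02,0,0,0,0,-1],[0.003,-0.02,0,0,0,0,-1],[0.003,-0.02,0,0,0,0,-1],[0.0025,-0.016,0,0,0,0,-1],[0.0016,-0.01,0,0,0,0,-1],[0.001,-0.004,0,0,0,0,-1]]]'

```text
time_s: 18.0
position: [0.5043, 0.2309, 0.32]
tool_rot: [[0.886, 0.463, 0.002], [0.463, -0.886, -0.001], [0.002, 0.002, -1.0]]
ft_force: [-0.3, 0.0, -2.4]
grip_width: 0.0234
gripper_force: 59.7
```

```bash
python3 -c "
from h import *;force(4);plan(.505,.2305,.1895,27.5)"
```

```text
t 18.2 F [-0.09 -0.02 -3.21] sdz 0.18 T [-0.011  0.017  0.002] pos [0.5046 0.2301 0.32  ]
t 18.2 pos [0.5046 0.2301 0.32  ] yaw 27.52 q6 74.8 F [ 0.41 -0.74 -3.47]
shift tool [ 0.0003 -0.0004  0.1305] turn [ 0.0017 -0.0018  0.0003]
```

Emit:
send_rows --deltas '[[[0,0,0.006,0,0,0,-1],[0,0,0.012,0,0,0,-1],[0,0,0.014,0,0,0,-1],[0,0,0.014,0,0,0,-1],[0,0,0.014,0,0,0,-1],[0,0,0.014,0,0,0,-1],[0,0,0.014,0,0,0,-1],[0,0,0.014,0,0,0,-1],[0,0,0.012,0,0,0,-1],[0,0,0.007,0,0,0,-1],[0,0,0.004,0,0,0,-1],[0,0,0.002,0,0,0,-1]]]'

```text
time_s: 19.7
position: [0.5048, 0.2304, 0.1931]
tool_rot: [[0.887, 0.462, 0.003], [0.462, -0.887, -0.0], [0.002, 0.002, -1.0]]
ft_force: [0.9, -0.6, -2.7]
grip_width: 0.0229
gripper_force: 59.7
```

Emit:
send_rows --deltas '[[[0,0,0.001,0,0,0,-1],[0,0,0.001,0,0,0,-1],[0,0,0.001,0,0,0,-1],[0,0,0.001,0,0,0,-1],[0,0,0.001,0,0,0,-1],[0,0,0.001,0,0,0,-1],[0,0,0.001,0,0,0,-1],[0,0,0,0,0,0,-1],[0,0,0,0,0,0,-1]]]'

```text
time_s: 20.82
position: [0.5047, 0.2304, 0.1861]
tool_rot: [[0.887, 0.462, 0.003], [0.462, -0.887, -0.0], [0.002, 0.002, -1.0]]
ft_force: [0.3, 0.0, -1.4]
grip_width: 0.0233
gripper_force: 59.8
```

```bash
python3 -c "
from h import *;force(4)"
```

```text
t 21.02 F [-0.33  0.06 -1.68] sdz 0.51 T [0.01  0.06  0.012] pos [0.5047 0.2304 0.186 ]
```

Weight is off the hook and the piston stands. I lower the hook clear of the bar and measure the bar's direction by depth.

Emit:
send_rows --deltas '[[[0,0,0.004,0,0,0,-1],[0,0,0.004,0,0,0,-1],[0,0,0.0035,0,0,0,-1],[0,0,0,0,0,0,-1]]]'

```text
time_s: 21.52
position: [0.5047, 0.2304, 0.1742]
tool_rot: [[0.887, 0.463, 0.002], [0.463, -0.887, -0.001], [0.001, 0.001, -1.0]]
ft_force: [-0.3, -0.3, -1.7]
grip_width: 0.0236
gripper_force: 59.8
```

```bash
cat > bar.py <<'E'
from h import *
from rig import telemetry
force(3)
s=telemetry.observe();R=np.array(s["tool_rot"]);p=np.array(s["position"])
r=wrist();P=cloud(r);Q=(P-p)@R   # tool coordinates
Z=P[...,2]
m=(Z>.051)&(Z<.06)&(np.hypot(Q[...,0]-.007,Q[...,1])<.05)&(Q[...,0]>-.03)
q=Q[m];print(m.sum())
m&=~((np.abs(Q[...,1])<.0095)&(Q[...,0]<.0035));q=Q[m][:,:2]
print(m.sum(),"mean",q.mean(0).round(4),"minmax",q.min(0).round(4),q.max(0).round(4))
print("fit x=a*y+b",np.polyfit(q[:,1],q[:,0],1), cv2.minAreaRect((q*1000).astype(np.float32)))
d=(Z>.022)&(Z<.03)&(np.hypot(Q[...,0]-.007,Q[...,1])<.04);print("disc",Q[d].mean(0).round(4),cv2.minEnclosingCircle((Q[d][:,:2]*1000).astype(np.float32)), "world",P[d].mean(0).round(4))
E
python3 bar.py
```

```text
t 21.68 F [-0.79 -0.49 -1.42] sdz 0.61 T [-0.028  0.035 -0.006] pos [0.5047 0.2304 0.1746]
248
179 mean [ 0.0073 -0.0009] minmax [ 0.0004 -0.0133] [0.0129 0.0133]
fit x=a*y+b [-0.32730468  0.0070024 ] ((6.439975261688232, -0.18860435485839844), (4.962270736694336, 28.2861270904541), 19.496347427368164)
disc [ 0.0119 -0.0002  0.1487] ((6.491081237792969, -0.2440928816795349), 25.946935653686523) world [0.5155 0.236  0.0258]
```

Emit:
send_rows --deltas '[[[0,-0.0006,0,0,0,0.085,-1],[0,-0.0006,0,0,0,0.085,-1],[0,-0.0005,0,0,0,0.085,-1],[0,-0.0005,0,0,0,0.085,-1],[0,0,0,0,0,0,-1]]]'

```text
time_s: 22.35
position: [0.504, 0.2325, 0.1747]
tool_rot: [[0.99, 0.141, 0.003], [0.141, -0.99, -0.0], [0.003, 0.001, -1.0]]
ft_force: [0.2, 0.5, -2.2]
grip_width: 0.0232
gripper_force: 59.8
```

```bash
python3 bar.py
```

```text
t 22.5 F [-0.46  0.09 -1.87] sdz 0.65 T [-0.025 -0.002 -0.013] pos [0.504  0.2324 0.1746]
259
200 mean [ 0.0073 -0.0001] minmax [ 0.0047 -0.0142] [0.0093 0.014 ]
fit x=a*y+b [-0.0011043   0.00726369] ((6.977592945098877, -0.07139205932617188), (4.492004871368408, 28.21354866027832), 0.34083256125450134)
disc [ 1.210e-02 -1.000e-04  1.487e-01] ((6.52176570892334, -0.1410445123910904), 25.86450958251953) world [0.5163 0.2342 0.0259]
```

The hook is square and centred in the loop. I back out straight and lift.

Emit:
send_rows --deltas '[[[-0.004,0,0,0,0,0,-1],[-0.006,0,0,0,0,0,-1],[-0.008,0,0,0,0,0,-1],[-0.008,0,0,0,0,0,-1],[-0.006,0,0,0,0,0,-1],[0,0,-0.015,0,0,0,-1],[0,0,-0.035,0,0,0,-1],[0,0,-0.045,0,0,0,-1],[0,0,-0.03,0,0,0,-1],[0,0,0,0,0,0,-1]]]'

```text
time_s: 23.8
position: [0.4723, 0.2281, 0.3012]
tool_rot: [[0.99, 0.14, 0.007], [0.14, -0.99, 0.001], [0.007, 0.0, -1.0]]
ft_force: [-0.5, -0.1, -2.3]
grip_width: 0.0233
gripper_force: 60.0
```

```bash
python3 - <<'E'
from h import *
from rig import telemetry
s=telemetry.observe();R=np.array(s["tool_rot"]);p=np.array(s["position"])
r=wrist();P=cloud(r);Z=P[...,2]
d=(Z>.022)&(Z<.03)&(np.hypot(P[...,0]-.511,P[...,1]-.233)<.04);print("disc",cv2.minEnclosingCircle((P[d][:,:2]*1000).astype(np.float32)),P[d].mean(0))
d=(Z>.05)&(Z<.06)&(np.hypot(P[...,0]-.511,P[...,1]-.233)<.03);print("bar",d.sum(),P[d].mean(0))
d=(Z>.005)&(Z<.018)&(np.hypot(P[...,0]-.511,P[...,1]-.235)<.09);print("bat",cv2.minEnclosingCircle((P[d][:,:2]*1000).astype(np.float32)))
Q=(P-p)@R
for a in np.arange(.07,.145,.01):
    m=(np.abs(Q[...,2]-a)<.005)&(np.hypot(Q[...,0],Q[...,1])<.02);q=Q[m];print(a.round(3),m.sum(),q.min(0).round(4),q.max(0).round(4))
plan(.5241,-.2425,.2993,23.5)
E
```

```text
disc ((510.71209716796875, 233.76600646972656), 25.818450927734375) [0.511601   0.23383489 0.02585983]
bar 93 [0.51082527 0.23348677 0.05585115]
bat ((510.1426086425781, 233.5508270263672), 74.82241821289062)Traceback (most recent call last):
  File "<stdin>", line 10, in <module>
    return umr_minimum(a, axis, None, out, keepdims, initial, where)
ValueError: zero-size array to reduction operation minimum which has no identity
```

```bash
python3 - <<'E'
from h import *
plan(.5241,-.2425,.3012,23.5)
E
```

```text
t 23.85 pos [0.4718 0.228  0.2993] yaw 8.07 q6 94.8 F [-0.35 -1.16 -2.61]
shift tool [-0.0142  0.4732 -0.0016] turn [ 0.0012 -0.003  -0.2693]
```

Emit:
send_rows --deltas '[[[-0.001,0.02,0,0,0,0,-1],[-0.0013,0.035,0,0,0,0,-1],[-0.0013,0.048,0,0,0,0,-1],[-0.0013,0.048,0,0,0,0,-1],[-0.0013,0.048,0,0,0,0,-1],[-0.0013,0.048,0,0,0,0,-1],[-0.0013,0.048,0,0,0,0,-1],[-0.0013,0.048,0,0,0,0,-1],[-0.0013,0.048,0,0,0,0,-1],[-0.0013,0.045,0,0,0,0,-1],[-0.0013,0.037,0,0,0,0,-1],[0,0,0,0,0,-0.135,-1]]]'

```text
time_s: 25.35
position: [0.524, -0.2446, 0.2968]
tool_rot: [[0.962, 0.272, -0.001], [0.272, -0.962, 0.002], [-0.001, -0.002, -1.0]]
ft_force: [-0.3, 0.1, -1.6]
grip_width: 0.0233
gripper_force: 59.9
```

Emit:
send_rows --deltas '[[[0,0,0,0,-0.003,-0.134,-1],[0,0,0,0,0,0,-1],[0,0,0,0,0,0,-1]]]'

```text
time_s: 25.72
position: [0.5243, -0.2421, 0.2988]
tool_rot: [[0.918, 0.396, -0.002], [0.396, -0.918, -0.0], [-0.002, -0.0, -1.0]]
ft_force: [0.2, -0.8, -1.8]
grip_width: 0.0231
gripper_force: 59.9
```

```bash
cat > st.py <<'E'
from h import *
from rig import telemetry
plan(.5241,-.2425,.1571,23.5)
s=telemetry.observe();R=np.array(s["tool_rot"]);p=np.array(s["position"])
r=wrist();P=cloud(r);Z=P[...,2];Q=(P-p)@R
m=((Z>.111)&(Z<.1185)&(np.hypot(P[...,0]-.536,P[...,1]+.237)<.05)).astype(np.uint8)
q=P[m>0];print("prong",m.sum(),cv2.minAreaRect((q[:,:2]*1000).astype(np.float32)))
q=Q[m>0][:,:2];a=q[(q[:,0]>.005)&(q[:,0]<.028)];print("prong sides tool y:",a[a[:,1]<0].max(0),a[a[:,1]>0].min(0),"x range",q[:,0].min(),q[:,0].max())
for z in np.arange(.03,.145,.015):
    k=(np.abs(Q[...,2]-z)<.006)&(np.abs(Q[...,0])<.02)&(np.abs(Q[...,1])<.02)
    if k.sum(): print(z.round(3),k.sum(),Q[k].mean(0).round(4),Q[k][:,0].max().round(4))
E
python3 st.py
```

```text
t 25.73 pos [ 0.5243 -0.2421  0.2988] yaw 23.34 q6 30.2 F [ 0.23 -0.81 -1.84]
shift tool [-1.000e-04  3.000e-04  1.417e-01] turn [-0.0002  0.0018 -0.0028]
prong 2505 ((535.7801513671875, -237.30520629882812), (73.9604721069336, 53.95745849609375), 22.927602767944336)
prong sides tool y: [ 0.02798704 -0.01106838] [0.00502909 0.01183932] x range -0.024138249528812453 0.049669864501440814
0.03 725 [0.0111 0.0001 0.0325] 0.0169
0.045 47 [0.0134 0.0026 0.0397] 0.0169
0.075 32 [0.0012 0.0003 0.0793] 0.0017
0.09 116 [ 0.0012 -0.0003  0.0898] 0.0017
0.105 99 [ 0.0012 -0.0003  0.1047] 0.0017
0.12 82 [ 0.0012 -0.0003  0.1199] 0.0018
0.135 301 [ 7.300e-03 -1.000e-04  1.352e-01] 0.015
```

The hook lines up with the slot to within 1 mm, so I lower it.

Emit:
send_rows --deltas '[[[0,0.0003,0.015,0,0,0,-1],[0,0,0.03,0,0,0,-1],[0,0,0.035,0,0,0,-1],[0,0,0.035,0,0,0,-1],[0,0,0.016,0,0,0,-1],[0,0,0.006,0,0,0,-1],[0,0,0.002,0,0,0,-1],[0,0,0.001,0,0,0,-1],[0,0,0.001,0,0,0,-1],[0,0,0,0,0,0,-1]]]'

```text
time_s: 27.02
position: [0.5246, -0.2428, 0.1591]
tool_rot: [[0.917, 0.398, -0.0], [0.398, -0.917, -0.002], [-0.001, 0.002, -1.0]]
ft_force: [-0.2, -0.7, -2.0]
grip_width: 0.0237
gripper_force: 59.9
```

```bash
python3 -c "
from h import *;force(4)"
```

```text
t 27.23 F [-0.24  0.28 -1.75] sdz 0.58 T [0.037 0.036 0.009] pos [ 0.5246 -0.2428  0.1589]
```

Emit:
send_rows --deltas '[[[0,0,0.001,0,0,0,-1],[0,0,0.001,0,0,0,-1],[0,0,0.0006,0,0,0,-1],[0,0,0,0,0,0,-1]]]'

```text
time_s: 27.72
position: [0.5245, -0.2427, 0.1563]
tool_rot: [[0.917, 0.398, -0.0], [0.398, -0.917, -0.001], [-0.001, 0.001, -1.0]]
ft_force: [-0.6, 0.7, 0.1]
grip_width: 0.0235
gripper_force: 60.2
```

```bash
python3 -c "
from h import *;force(4)"
```

```text
t 27.93 F [-0.5   0.43  0.41] sdz 0.22 T [0.095 0.142 0.02 ] pos [ 0.5245 -0.2427  0.1563]
```

The collar is seated. I release and withdraw.

Emit:
send_rows --deltas '[[[0,0,0,0,0,0,-0.35],[0,0,0,0,0,0,0],[0,0,0,0,0,0,0.6],[0,0,0,0,0,0,1],[0,0,0,0,0,0,1],[0,0,-0.02,0,0,0,1],[0,0,-0.04,0,0,0,1],[0,0,-0.05,0,0,0,1],[0,0,-0.04,0,0,0,1],[0,0,0,0,0,0,1],[0,0,0,0,0,0,1]]]'

```text
time_s: 29.3
position: [0.5244, -0.2424, 0.3053]
tool_rot: [[0.917, 0.398, -0.002], [0.398, -0.917, -0.001], [-0.002, -0.0, -1.0]]
ft_force: [0.1, -0.2, -0.2]
grip_width: 0.0853
gripper_force: 0.0
```

```bash
python3 - <<'E'
from h import *
plan(.5241,-.2425,.3,23.5)
r=wrist();P=cloud(r);Z=P[...,2]
for n,a,b in(("handle top",.165,.19),("prong",.111,.1185)):
    m=(Z>a)&(Z<b)&(np.hypot(P[...,0]-.53,P[...,1]+.239)<.06);q=P[m];print(n,m.sum(),np.median(q[:,2]),cv2.minAreaRect((q[:,:2]*1000).astype(np.float32)))
for z in(.125,.135,.145,.155,.165):
    m=(abs(Z-z)<.005)&(np.hypot(P[...,0]-.524,P[...,1]+.2425)<.03);q=P[m]
    if m.sum():print(z,m.sum(),q.mean(0).round(4))
from rig import optics
for n in("scene","top"):
    P=cloud(optics.get_image(n));Z=P[...,2];m=(Z>.02)&(Z<.03)&(np.hypot(P[...,0]-.511,P[...,1]-.234)<.035);print(n,m.sum(),P[m].mean(0) if m.sum() else 0)
E
```

```text
t 29.3 pos [ 0.5244 -0.2424  0.3053] yaw 23.48 q6 30.0 F [ 0.05 -0.2  -0.15]
shift tool [-0.0003  0.      0.0053] turn [-0.      0.0017 -0.0004]
handle top 739 0.17660475474786322 ((524.082275390625, -242.9879913330078), (23.522180557250977, 23.70658302307129), 23.92551612854004)
prong 2137 0.11478874124025056 ((535.9802856445312, -237.2523193359375), (73.93350219726562, 53.904510498046875), 22.781810760498047)
0.125 235 [ 0.531  -0.2398  0.1218]
0.135 56 [ 0.5341 -0.2381  0.1353]
0.145 54 [ 0.5342 -0.2385  0.1452]
0.155 65 [ 0.5342 -0.2385  0.1549]
0.165 74 [ 0.5342 -0.2383  0.1656]
scene 246 [0.50574874 0.23656237 0.02552391]
top 221 [0.50915968 0.2325173  0.02632597]
```

The hook hangs upright (front face constant in height, top at 0.177) and the piston stands on the bat. I hand the job in.

```bash
python3 -c "
from rig import env;print(env.close_job())"
```

```text
the job is handed in; nothing more can be done
None
```

I handed the job in at about 29 s of robot time: the piston stands upright on the wooden bat within about 2 mm of its centre, and the hook hangs upright in its stand. The lugs came free after about 0.5 rad of turn, with the hook's pull no more than about 7 N by the wrist readings; the hand-in returned no verdict.

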